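# Balance the loaded clamp rod on its two-prong rest

### The job

Pick up the steel clamp rod lying in the grey cradle by the point where it balances with its heavy boss head, so that it comes up level and does not tip, and lay it in both notches of the green two-prong rest so that it stays there level, balanced on the rest alone. Leave the conical flask standing where it is.

Things in the scene. Friction and masses are not known exactly. Their poses are not given: they have to be found in the camera images.
- rod_mid (a point): Middle, on the axis, of a round steel rod, 12 mm diameter, 470 mm long, about 0.42 kg (10% either way) without boss; x runs along it towards the boss. It starts level, axis 60 mm above the bench, in a fixed grey cradle: V-notched posts 10 mm thick, under 75 mm high, 218 mm either side of the middle, on a base plate 10 mm thick. It lifts straight up; nothing else is under it.
- boss_mid (a point): Centre, on the rod's axis, of the aluminium boss head clamped stiffly to the rod (it does not slide): a block 36 mm along the rod, 34 mm wide, 17 mm above to 23 mm below the axis, thumbscrew to 39 mm below, knob to 25 mm above. About 0.28 kg, 135 to 180 mm from the rod's middle, so the pair balances about 0.4 of the way from the rod's middle to this point.
- rest: Fixed green base 130x80x14 mm with two steel prongs at x = -36 and +36 mm, 8 mm thick, each with a 90-degree V notch 45 mm wide, tops 115 mm up; 64 mm between them is free for fingers. Origin: centre of the underside, on the bench; z up, x from prong to prong, as the rod lies (either way round). Seated rod: axis 100 mm up, y = 0; it stays only if its balance point is between the prongs.
- flask_mid (a point): Centre of a clear-glass conical flask, upright on the bench, 130 mm high, 84 mm across the foot; the point is 65 mm above its foot. Not to be touched.
Things that resemble listed ones, but are neither listed nor needed, are in the scene too. Leave any purple or yellow look-alike of the rest alone.

How it is judged:
On the way:
1. the rod is lifted, its middle more than 110 mm above the bench and the rod level within 10 degrees, for 0.3 s (height (world z) of rod_mid above 0.11 m and angle between rod_mid's own x axis and vertical between 1.396 and 1.745 rad), for 0.3 s.
At the end, for the whole second after the job is handed in: The rod lies at rest in both notches of the rest, released, level within 10 degrees, along the rest within 10 degrees, its middle within 15 mm of the rest's centre line, within 12 mm of its seated height of 100 mm and less than 150 mm from the rest's centre (angle between rod_mid's own x axis and vertical between 1.396 and 1.745 rad and angle between the x axis of rod_mid and the x axis of rest, either way round below 0.175 rad and y of rod_mid in the frame of rest between -0.015 and 0.015 m and height (world z) of rod_mid between 0.088 and 0.112 m and horizontal distance between rod_mid and rest below 0.15 m); the robot touches nothing.
It fails at once if the rod tips more than 25 degrees from level (angle between rod_mid's own x axis and vertical below 1.134 rad or angle between rod_mid's own x axis and vertical above 2.007 rad).
It fails at once if the flask is moved more than 30 mm or tipped over (distance of flask_mid from where it was at the start of the episode above 0.03 m or angle between flask_mid's own z axis and vertical above 0.3 rad).
It also fails if it takes over 42 s, if anything falls off the work surface, if the arm or the gripper's body presses on something with over 40 N, if the wrist force passes 120 N, or if a joint passes its speed limit or range.

### The arm

A 6-joint arm with a two-finger parallel gripper is mounted at the origin on the work surface. World frame = base frame: x ahead of the robot, y to its left, z up, the work surface at z = 0. Lengths are in m, angles in rad, forces in N, time in s.
With the tool pointing down it reaches from about 0.425 to 0.95 m from the base axis. Payload 3.5 kg.
Tool frame: the origin (TCP) lies midway between the tips of the shut fingers; the grasp point (between the pads) lies 19 mm behind it; z points along the fingers, y is the line along which they close (so a half turn about z gives the same grasp; the last joint's range is limited). The gripper opens to 85 mm and grips with 20 to 120 N. Pads are 22 mm wide; open, the fingers measure 114 mm over their backs; the gripper's body (76 mm by 85 mm) begins 54 mm behind the grasp point. The pads swing forward as they close: fully open they stand 13 mm farther back than shut.
Start: joints at [-1.473, 0.286, 1.577, -0, 1.279, -0.15], TCP at [0.166, -0.654, 0.231] pointing down, gripper open.
Joint ranges: [-2.77, 2.77], [-0.9, 2.22], [0.21, 2.48], [-1.53, 4.67], [0.24, 2.81], [-2.84, 2.84]. Speed limits (rad/s): [2.79, 2.79, 3.14, 3.14, 3.14, 3.14].

### API

Orientations are given as a unit quaternion [x, y, z, w].
In Python, from plant import ctrl, cams, order gives the robot as it stands.
- The arm moves only by the tool move_arm, never from a script. Its argument "plan" is one flat list of numbers, 7 for each row, row after row: the shift along the world's x, y, z in mm, then the turn, a rotation vector about the world's x, y, z in degrees, then the finger opening in mm, from 0 to 85.4. A call has 1 to 12 rows; each row shifts and turns the commanded pose from where the row before left it; what a row does not reach is not made up. A row lasts 1/10 s, in which the tool goes at most 50 mm and 8.59 degrees, less where a joint would pass 70% of its speed; a pose out of reach is approached as far as the arm can. A call is refused whole if a number of a shift passes 50 or a number of a turn 8.59, either way. A call with a gripper value outside its range is refused whole. The fingers move at their own pace and stop on an object; "newtons" is the grip in N (left out, the last holds). Time passes only in rows, so rows that do not move let the fingers close. It gives the time, the measured TCP pose, the force, the opening and the grip force at its end, in the units of the state.
- ctrl.get_state(): the state, without advancing time (a new reading comes with each control period).
- cams.read_camera(name): name is "scene" or "top"; returns a dict with "color" (384x512x3 uint8, red, green, blue), "fov_y" (degrees; the focal length in pixels is half the picture's height over the tangent of half this angle, whatever the lens; pixels are square), "cx", "cy" (the principal point, pixels), "k1" (the pictures are not rectified: a ray, as slopes to the right and down, at radius r is drawn at 1 + k1 r^2 times it, then the intrinsics apply), "origin" and "orientation" of the camera in the world. Camera axes: x right, y up, looking along -z (the intrinsics and any distortion apply to the point x, -y, -z); pixel columns grow to the right and rows downward; lengths in m; the calibration is good to about 2 mm. A picture is of the moment at which its call begins. There is no depth.
- order.sign_off(): hands the job in; it is judged then, once.
The state is a dict: "time": time; "qpos": joint angles; "dq": joint speeds; "joint_efforts": joint torques, N m; "eef_pos": TCP position; "tcp_rot": TCP orientation; "contact_force": force on the tool from outside, world axes, zero at the start; "wrist_torque": the same for the moment, N m; "opening": opening from 0.0 (shut) to 1.0 (fully open); "finger_force": force on a finger pad.
Only numpy, scipy, OpenCV 4.12 (cv2) and the standard library are available. Lean on these libraries where they do the work, as an engineer would, in place of code of your own. Each camera call takes 0.05 s, during which the arm holds its last target. There are 200 camera calls.

## Working session

There is one attempt and no reset: what is moved stays moved. The work goes in short steps, Python scripts to look and compute and a tool call to move; the robot and the scene stay as the last step left them, time stands still between calls to the robot, and variables do not carry over. Pictures are saved under pics/ and viewed, at most 10 in all, crops included, and the job is handed in when it is done.

Besides the shell and the picture viewer there is one more tool, called after "Emit:" by a JSON object that holds its "name" and its "arguments". move_arm: Moves the arm, as the interface text tells. Its arguments: {"type":"object","properties":{"plan":{"type":"array","items":{"type":"number"}},"newtons":{"type":"number"}},"required":["plan"]}

```bash
mkdir -p pics
cat > h.py <<'E'
import numpy as np, cv2
from plant import ctrl, cams, order
from scipy.spatial.transform import Rotation as R
def ray(c,u,v):
    f=c["color"].shape[0]/2/np.tan(np.radians(c["fov_y"])/2)
    K=np.array([[f,0,c["cx"]],[0,f,c["cy"]],[0,0,1]])
    p=cv2.undistortPoints(np.array([[[u,v]]],float),K,np.array([c["k1"],0,0,0,0.]))[0,0]
    return np.array(c["origin"]),R.from_quat(c["orientation"]).apply([p[0],-p[1],-1])
def on(c,u,v,z):
    o,d=ray(c,u,v); return o+d*(z-o[2])/d[2]
def tri(c1,p1,c2,p2):
    a,d=ray(c1,*p1); b,e=ray(c2,*p2); s=np.linalg.lstsq(np.c_[d,-e],b-a,rcond=None)[0]
    P,Q=a+d*s[0],b+e*s[1]; return (P+Q)/2,np.linalg.norm(P-Q)
E
python3 - <<'E'
from h import *
import pickle
D={}
for n in("top","scene"):
    c=D[n]=cams.read_camera(n); print(n,{k:v for k,v in c.items() if k!="color"})
    cv2.imwrite(f"pics/{n}0.png",cv2.resize(c["color"][:,:,::-1],(800,600),interpolation=cv2.INTER_CUBIC))
pickle.dump(D,open("d0.pkl","wb"))
s=ctrl.get_state();print(s)
E
```

```text
top {'fov_y': 54.988921596809526, 'cx': 259.3467077589291, 'cy': 191.47352558555005, 'k1': -0.09365807250525598, 'origin': array([0.55558305, 0.15762136, 0.922165  ]), 'orientation': array([ 0.03693803, -0.03210033, -0.69640787,  0.71597572])}
scene {'fov_y': 54.2409813769266, 'cx': 256.46024687604296, 'cy': 186.23355721958586, 'k1': -0.04110396542228921, 'origin': array([0.91773669, 0.52022097, 0.63304907]), 'orientation': array([0.11752282, 0.3181488 , 0.89097063, 0.30189578])}
{'time': 0.1, 'qpos': array([-1.47300618e+00,  2.87116243e-01,  1.57801703e+00, -5.12942013e-06,
        1.27857968e+00, -1.50024751e-01]), 'dq': array([ 0.00023219, -0.00239187, -0.00189543,  0.00132719,  0.00106403,
       -0.00071376]), 'joint_efforts': array([ 5.45785224e-04, -4.07298553e+01, -2.93700206e+01, -1.66691593e-04,
        3.41822131e-03, -4.20981777e-06]), 'eef_pos': array([ 0.16552193, -0.65378981,  0.23006672]), 'tcp_rot': array([ 9.92332639e-01,  1.23591298e-01,  2.52306952e-05, -1.05985060e-03]), 'contact_force': array([ 0.07036426,  0.12955186, -1.01517829]), 'wrist_torque': array([-0.03615562,  0.07232148, -0.0504729 ]), 'finger_force': 0.0, 'opening': 1.0001048011938902}
```

View pics/top0.png

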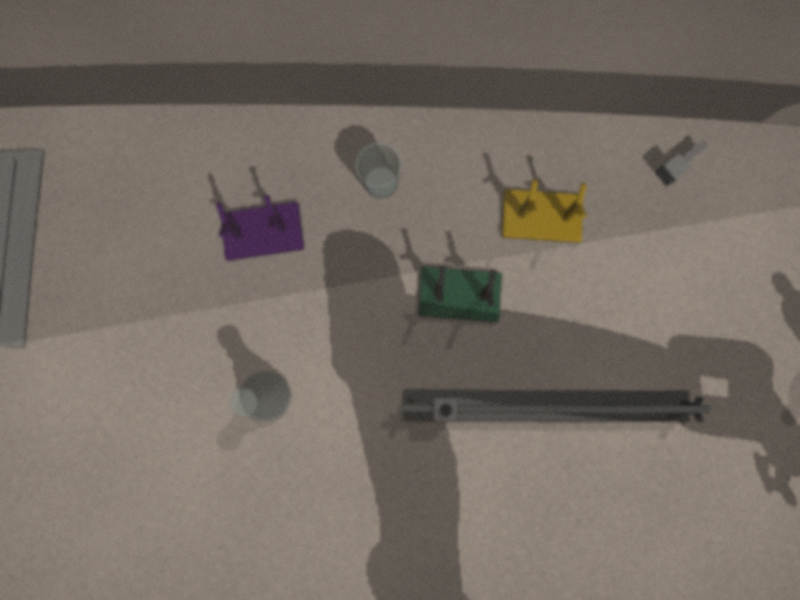

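View pics/scene0.png

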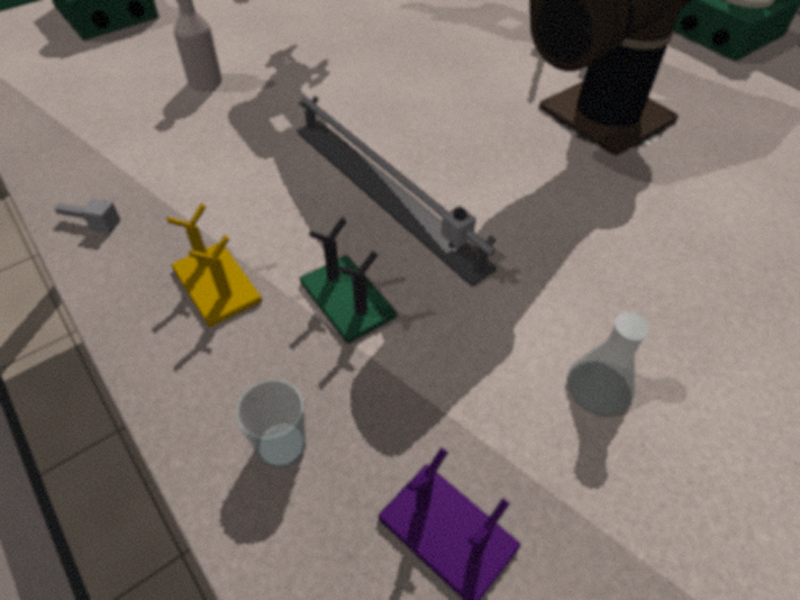

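The top view shows the rod from (403,408) to (710,408), with the boss at (446,409) and the green rest's base centred at (459,293). The conical flask stands at (262,397). The scene view (800x600) has the boss at (459,228), the rest at (348,298) and the flask at (605,370).

Candidates:
- **Rest:** green (459,293), yellow (543,215) and purple (262,230) in the top view. Green is the one named.
- **Flask:** the conical one at (262,397) tapers to a narrow neck. The straight-sided one at (378,168) is a beaker.

Next I'll measure these and confirm them in an enlarged crop.

Run:
```python
from h import *
import pickle
D=pickle.load(open("d0.pkl","rb")); t,s=D["top"],D["scene"]
k=1/1.5625
hsv=cv2.cvtColor(t["color"],cv2.COLOR_RGB2HSV)
m=cv2.inRange(hsv,(55,80,20),(95,255,255)); m[:150]=0
m=cv2.morphologyEx(m,cv2.MORPH_CLOSE,np.ones((9,9)))
c=max(cv2.findContours(m,0,1)[0],key=cv2.contourArea)
P=np.array([on(t,*p[0],.014)[:2] for p in c])*1000
print("rest",cv2.minAreaRect(P.astype(np.float32)))
for n,u,v,z in(("endB",403,408,.06),("endF",710,408,.06),("boss",446,409,.077)):
    print(n,on(t,u*k,v*k,z))
print("boss tri",tri(t,(446*k,409*k),s,(460*k,214*k)))
print("endF tri",tri(t,(710*k,408*k),s,(302*k,103*k)),"endB",tri(t,(403*k,408*k),s,(494*k,246*k)))
print("flask foot",on(s,600*k,388*k,0),"top rim",tri(t,(245*k,402*k),s,(631*k,326*k)))
a=t["color"][150:290,235:470,::-1]
cv2.imwrite("pics/crop0.png",cv2.convertScaleAbs(cv2.resize(a,(799,476),interpolation=cv2.INTER_CUBIC),alpha=1.8))
```

```text
rest ((656.0742797851562, 79.53313446044922), (121.31855773925781, 71.90129089355469), 86.64322662353516)
endB [0.47806302 0.16348194 0.06      ]
endF [ 0.48673226 -0.30244973  0.06      ]
boss [0.47985288 0.10094502 0.077     ]
boss tri (array([0.47903684, 0.10202183, 0.07852568]), np.float64(0.002725418317923657))
endF tri (array([ 0.48472528, -0.31051848,  0.04363885]), np.float64(0.0018550255617573624)) endB (array([0.47617244, 0.16616158, 0.06657288]), np.float64(0.007354498835601826))
flask foot [0.48510701 0.38657479 0.        ] top rim (array([0.48418319, 0.38235674, 0.12567201]), np.float64(0.002364651894599289))
```

View pics/crop0.png

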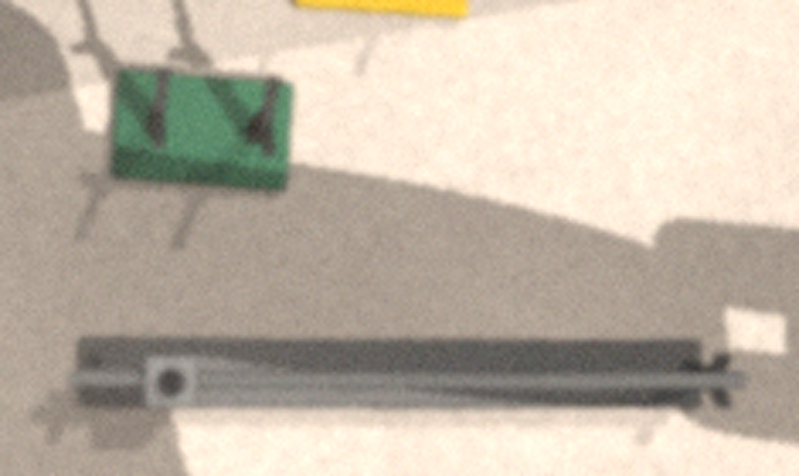

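The enlarged crop confirms the green rest, with its prongs near crop (160,110) and (268,115). It also shows the rod with the boss at crop (171,380). The measured length of 466 mm and the heights fit the description. I'll take one more measurement of the prong tips and the bottle in the way.

Run:
```python
from h import *
import pickle
D=pickle.load(open("d0.pkl","rb")); t,s=D["top"],D["scene"]
k=1/1.5625
a=cv2.resize(t["color"][160:215,258:330,::-1],None,fx=5.5,fy=5.5,interpolation=cv2.INTER_CUBIC)
b=cv2.resize(s["color"][130:225,185:260,::-1],None,fx=5.5,fy=5.5,interpolation=cv2.INTER_CUBIC)
M=np.zeros((530,800,3),np.uint8); M[:a.shape[0],:a.shape[1]]=a; M[:b.shape[0],400:400+b.shape[1]]=b
cv2.imwrite("pics/rest.png",cv2.convertScaleAbs(M,alpha=2))
print("bottle foot",on(s,205*k,82*k,0), "bottle top z if 0.2", on(s,183*k,0,.2))
```

```text
Traceback (most recent call last):
ValueError: could not broadcast input array from shape (522,412,3) into shape (522,400,3)
```

Run:
```python
from h import *
import pickle
D=pickle.load(open("d0.pkl","rb")); t,s=D["top"],D["scene"]
k=1/1.5625
a=cv2.resize(t["color"][160:215,258:330,::-1],None,fx=5.5,fy=5.5,interpolation=cv2.INTER_CUBIC)
b=cv2.resize(s["color"][130:225,188:260,::-1],None,fx=5.5,fy=5.5,interpolation=cv2.INTER_CUBIC)
M=np.zeros((530,800,3),np.uint8); M[:a.shape[0],:a.shape[1]]=a; M[:b.shape[0],400:400+b.shape[1]]=b
cv2.imwrite("pics/rest.png",cv2.convertScaleAbs(M,alpha=2))
print("bottle foot",on(s,205*k,82*k,0), "bottle top z if 0.2", on(s,183*k,0,.2))
```

```text
bottle foot [ 0.56777911 -0.55193368  0.        ] bottle top z if 0.2 [ 0.5966267  -0.46942463  0.2       ]
```

View pics/rest.png

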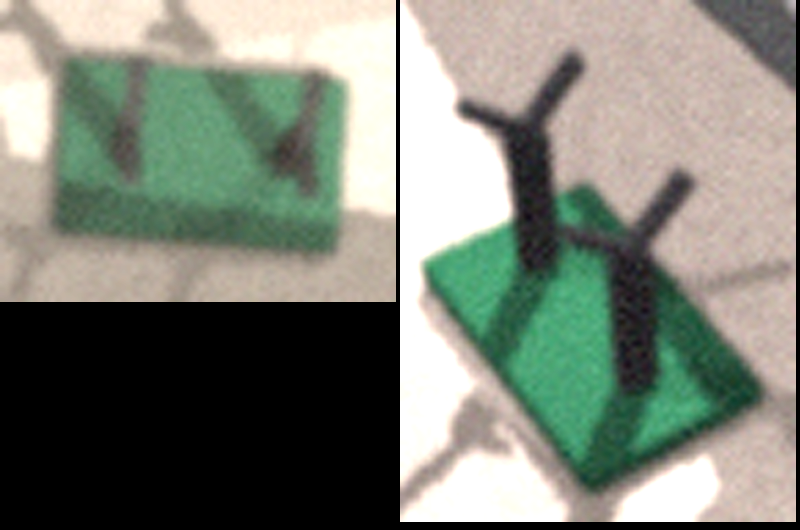

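The left half of the crop shows the base corners in the top view at (65,55), (345,80), (335,252) and (55,232). The prong tips nearest the robot are at (132,180) and (308,193) there. In the right half (scene view) the same tips are at (685,180) and (577,58). I'll triangulate these and start the arm towards the rod along an inner arc, clear of the bottle.

Run:
```python
from h import *
import pickle
D=pickle.load(open("d0.pkl","rb")); t,s=D["top"],D["scene"]
T=lambda u,v:(258+(u+.5)/5.5-.5,160+(v+.5)/5.5-.5)
S=lambda u,v:(188+(u-400+.5)/5.5-.5,130+(v+.5)/5.5-.5)
C=np.array([on(t,*T(*p),.014) for p in((65,55),(345,80),(335,252),(55,232))])
print(C[:,:2],C.mean(0)); d=C[0]+C[3]-C[1]-C[2]; print("yaw",np.degrees(np.arctan2(d[1],d[0])),np.linalg.norm(C[0]-C[1]),np.linalg.norm(C[0]-C[3]))
L=[tri(t,T(*a),s,S(*b)) for a,b in(((132,180),(685,180)),((135,65),(568,235)),((308,193),(577,58)),((318,75),(465,108)))]
for l in L: print(l)
M=np.array([l[0] for l in L]); print(M.mean(0)); d=M[0]+M[1]-M[2]-M[3]; print(np.degrees(np.arctan2(d[1],d[0])),np.linalg.norm(d)/2)
```

```text
[[0.69986206 0.141587  ]
 [0.69199573 0.01455694]
 [0.61393082 0.01815264]
 [0.61951676 0.14404569]] [0.65632634 0.07958557 0.014     ]
yaw 86.95546607168535 0.12727338893019807 0.08038291433533062
(array([0.6342832 , 0.11535255, 0.10867624]), np.float64(0.0010584556694946813))
(array([0.68152865, 0.1146256 , 0.11085091]), np.float64(0.0009144539168169166))
(array([0.63095031, 0.04442652, 0.11121585]), np.float64(0.00046222376603230784))
(array([0.67821559, 0.04157898, 0.11162485]), np.float64(0.0021135293633249373))
[0.65624444 0.07899591 0.11059196]
87.35703246653712 0.07208202554381057
```

Emit:
{"name": "move_arm", "arguments": {"plan": [10,20,5,0,0,4,85,20,35,5,0,0,4,85,20,40,5,0,0,4,85,25,40,0,0,0,4,85,25,40,0,0,0,4,85,25,40,0,0,0,4,85,25,40,0,0,0,4,85,25,40,0,0,0,4,85,25,40,0,0,0,4,85,25,40,0,0,0,4,85,25,40,0,0,0,4,85,20,40,0,0,0,4,85], "newtons": 60}}

```text
time: 1.3
eef_pos: [0.4362, -0.1974, 0.246]
tcp_rot: [0.855, 0.518, 0.0, -0.0]
contact_force: [0.8, -0.4, 0.4]
opening: 0.995
finger_force: 0.0
```

The rest centre comes out at (656, 79) mm with yaw 87.1°. The prong spacing measures 72 mm as given, so the fix is consistent. The rod's balance point is near (481, -1) mm at yaw 91.1°. I'll move above it, then come down.

Emit:
{"name": "move_arm", "arguments": {"plan": [8,33,0,0,0,4.8,85,8,33,0,0,0,4.8,85,8,33,0,0,0,4.8,85,8,33,0,0,0,4.8,85,7,33,0,0,0,4.8,85,7,33,0,0,0,4.8,85,0,0,-30,0,0,0,85,0,0,-30,0,0,0,85,0,0,-30,0,0,0,85,0,0,0,0,0,0,85,0,0,0,0,0,0,85]}}

```text
time: 2.4
eef_pos: [0.4813, -0.0013, 0.1562]
tcp_rot: [0.701, 0.713, -0.0, -0.001]
contact_force: [-0.3, 0.3, 0.8]
opening: 0.997
finger_force: 0.0
```

Run:
```python
from h import *
c=cams.read_camera("scene")
s=ctrl.get_state();print(s["eef_pos"],R.from_quat(s["tcp_rot"]).as_matrix()[:,0],s["time"],s["contact_force"])
cv2.imwrite("pics/s1.png",cv2.convertScaleAbs(cv2.resize(c["color"][20:220,150:400,::-1],(750,600),interpolation=cv2.INTER_CUBIC),alpha=1.5))
```

```text
[ 0.48226722 -0.0015668   0.15755377] [-1.72670940e-02  9.99850860e-01 -3.23300173e-04] 2.45 [-0.02638151  0.09495729  0.56332199]
```

View pics/s1.png

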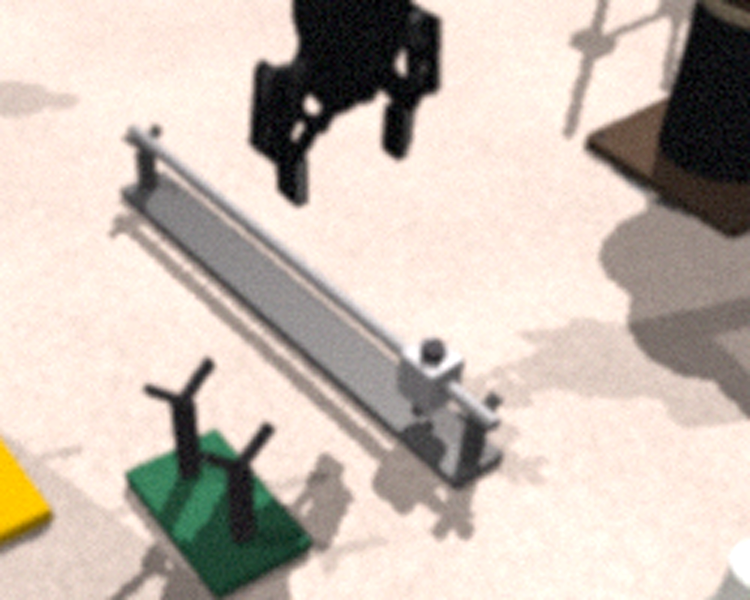

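The view shows the open gripper above the rod. The rod ends are at (132,133) and (493,418), the boss block is centred near (430,378), and the knob is at (433,350). I'll make one quick check of the boss distance from this better-lit view.

Run:
```python
from h import *
c=cams.read_camera("scene")
q=lambda u,v:(150+u/3-.33,20+v/3-.33)
F=on(c,*q(132,133),.06);B=on(c,*q(493,418),.06);K=on(c,*q(433,350),.082);H=on(c,*q(430,378),.057)
u=(B-F)/np.linalg.norm(B-F);print(F,B,np.linalg.norm(B-F),np.degrees(np.arctan2(u[1],u[0])))
m=(F+B)/2
for P in(K,H): print(P,(P-m)@u, m+.4*((P-m)@u)*u)
```

```text
[ 0.49046253 -0.29397846  0.06      ] [0.47526366 0.16525521 0.06      ] 0.45948511185597074 91.8955785286183
[0.48020913 0.10361332 0.082     ] 0.16797081415989565 [0.48064064 0.00278993 0.06      ]
[0.48208248 0.10594649 0.057     ] 0.17024073552679775 [0.4806106 0.0036974 0.06     ]
```

The boss distance is about 0.170 m, so the balance point is at y ≈ 0 and the grasp stays as planned. I'll descend and close.

Emit:
{"name": "move_arm", "arguments": {"plan": [0,1,-25,0,0,0,85,0,0,-25,0,0,0,85,0,0,-25,0,0,0,85,0,0,-25,0,0,0,85,0,0,-15,0,0,0,85,0,0,0,0,0,0,40,0,0,0,0,0,0,20,0,0,0,0,0,0,5,0,0,0,0,0,0,0,0,0,0,0,0,0,0,0,0,0,0,0,0,0,0,0,0,0,0,0,0,0], "newtons": 80}}

```text
validation failed for argument at $.pl...
```

Emit:
{"name": "move_arm", "arguments": {"plan": [0,1,-25,0,0,0,85,0,0,-25,0,0,0,85,0,0,-25,0,0,0,85,0,0,-25,0,0,0,85,0,0,-15,0,0,0,85,0,0,0,0,0,0,40,0,0,0,0,0,0,20,0,0,0,0,0,0,0,0,0,0,0,0,0,0,0,0,0,0,0,0,0,0,0,0,0,0,0,0], "newtons": 80}}

```text
time: 3.6
eef_pos: [0.482, -0.0005, 0.0425]
tcp_rot: [0.701, 0.713, 0.0, 0.0]
contact_force: [-2.1, -0.1, 6.4]
opening: 0.113
finger_force: 78.0
```

The rod is gripped at 78 N. I'll lift 30 mm gently and check the balance.

Emit:
{"name": "move_arm", "arguments": {"plan": [0,0,3,0,0,0,0,0,0,6,0,0,0,0,0,0,8,0,0,0,0,0,0,8,0,0,0,0,0,0,5,0,0,0,0,0,0,0,0,0,0,0,0,0,0,0,0,0,0]}}

```text
time: 4.3
eef_pos: [0.4815, -0.0004, 0.0714]
tcp_rot: [0.701, 0.713, 0.0, 0.0]
contact_force: [0.2, 0.4, -6.1]
opening: 0.109
finger_force: 78.0
```

Run:
```python
from h import *
c=cams.read_camera("scene")
s=ctrl.get_state();print(s["eef_pos"],s["time"],s["contact_force"],s["wrist_torque"],s["opening"],s["finger_force"])
cv2.imwrite("pics/s2.png",cv2.convertScaleAbs(cv2.resize(c["color"][20:220,150:400,::-1],(750,600),interpolation=cv2.INTER_CUBIC),alpha=1.5))
```

```text
[ 4.81326107e-01 -2.93257374e-04  7.11348964e-02] 4.35 [-0.93467284 -0.53650673 -7.54699515] [-0.00586963  0.01967905  0.00124693] 0.10640212970144612 77.97916173934937
```

View pics/s2.png

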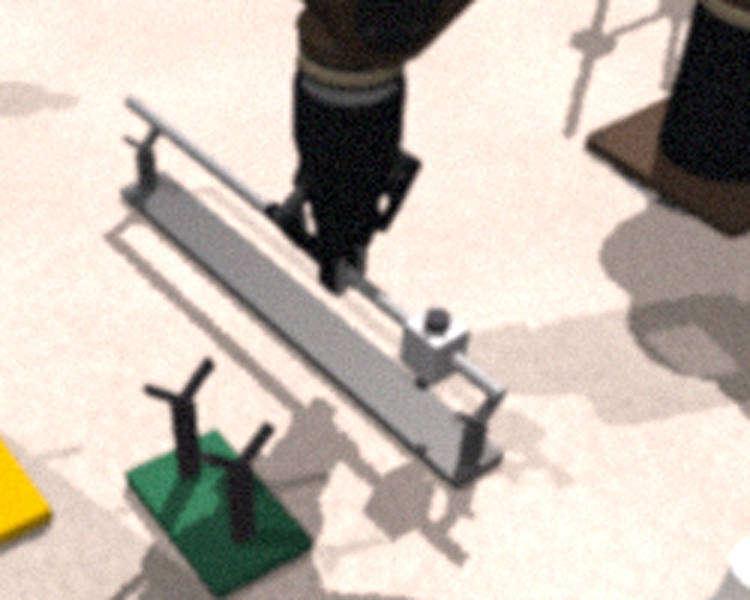

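The rod came up level: both ends rose alike and the wrist moment is only about 0.01 N m. I'll lift on, hold, and then carry it over the rest.

Emit:
{"name": "move_arm", "arguments": {"plan": [0,0,10,0,0,0,0,0,0,20,0,0,0,0,0,0,25,0,0,0,0,0,0,25,0,0,0,0,0,0,15,0,0,0,0,0,0,5,0,0,0,0,0,0,0,0,0,0,0,0,0,0,0,0,0,0,0,0,0,0,0,0,0,0,0,0,0,0,0,0]}}

```text
time: 5.35
eef_pos: [0.4808, -0.0002, 0.1701]
tcp_rot: [0.701, 0.713, -0.001, -0.001]
contact_force: [0.1, -0.3, -6.8]
opening: 0.114
finger_force: 78.2
```

Emit:
{"name": "move_arm", "arguments": {"plan": [5,2,0,0,0,0,0,15,7,0,0,0,-0.5,0,20,9,0,0,0,-0.5,0,20,9,0,0,0,-0.5,0,20,9,0,0,0,-0.5,0,20,9,0,0,0,-0.5,0,20,9,0,0,0,-0.5,0,20,9,0,0,0,-0.5,0,20,9,0,0,0,-0.5,0,10,5,0,0,0,0,0,5,2,0,0,0,0,0,0,0,0,0,0,0,0]}}

```text
time: 6.55
eef_pos: [0.6566, 0.0788, 0.1707]
tcp_rot: [0.725, 0.689, -0.0, -0.0]
contact_force: [-0.6, 0.1, -7.3]
opening: 0.11
finger_force: 78.5
```

Run:
```python
from h import *
c=cams.read_camera("scene");t=cams.read_camera("top")
s=ctrl.get_state();print(s["eef_pos"],s["time"],s["contact_force"],s["wrist_torque"],s["opening"],R.from_quat(s["tcp_rot"]).as_matrix()[:,0])
a=cv2.resize(c["color"][40:290,110:400,::-1],(464,400));b=cv2.resize(t["color"][60:310,180:390,::-1],(336,400))
cv2.imwrite("pics/s3.png",cv2.convertScaleAbs(np.hstack([a,b]),alpha=1.5))
```

```text
[0.65582851 0.0784064  0.1708698 ] 6.65 [ 0.18004152  0.24691092 -6.54229233] [-0.04436575  0.01448007  0.02578095] 0.10750131857264285 [ 5.23710792e-02  9.98627646e-01 -3.07819486e-04]
```

View pics/s3.png

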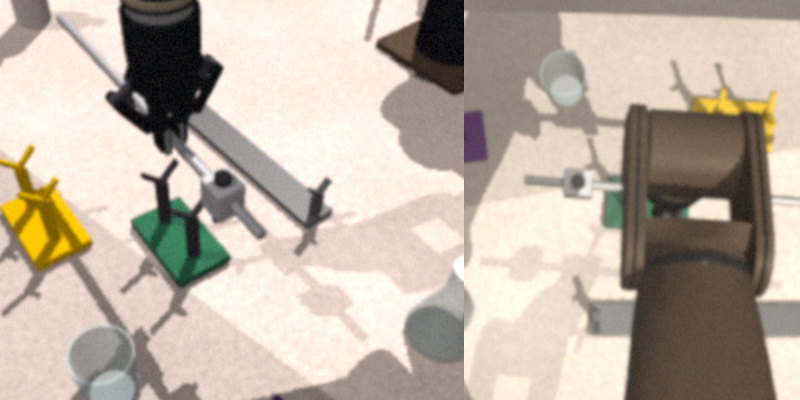

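The picture shows the rod level at the right height, over the green rest and along it (left half: boss at (222,195), prongs at (162,175) and (192,210)). I'll lower it into the notches.

Emit:
{"name": "move_arm", "arguments": {"plan": [0,0,-10,0,0,0,0,0,0,-20,0,0,0,0,0,0,-20,0,0,0,0,0,0,-15,0,0,0,0,0,0,-10,0,0,0,0,0,0,-5,0,0,0,0,0,0,-3,0,0,0,0,0,0,-3,0,0,0,0,0,0,-2,0,0,0,0,0,0,0,0,0,0,0]}}

```text
time: 7.65
eef_pos: [0.6568, 0.0786, 0.0836]
tcp_rot: [0.725, 0.688, 0.0, 0.0]
contact_force: [0.1, 0.2, -7.0]
opening: 0.108
finger_force: 78.5
```

Not in contact yet, so I'll go down in small steps until the force changes.

Emit:
{"name": "move_arm", "arguments": {"plan": [0,0,-1,0,0,0,0,0,0,-1,0,0,0,0,0,0,0,0,0,0,0]}}

```text
time: 7.95
eef_pos: [0.6571, 0.0787, 0.0827]
tcp_rot: [0.725, 0.688, 0.0, 0.0]
contact_force: [-2.9, -0.7, -0.5]
opening: 0.11
finger_force: 79.0
```

Emit:
{"name": "move_arm", "arguments": {"plan": [-1,0,0,0,0,0,0,0,0,-1,0,0,0,0,0,0,0,0,0,0,0]}}

```text
time: 8.25
eef_pos: [0.6571, 0.0786, 0.0826]
tcp_rot: [0.725, 0.688, 0.001, 0.001]
contact_force: [-0.4, -0.9, 6.0]
opening: 0.105
finger_force: 79.6
```

The rod is seated and its weight is on the rest. I'll open, let it settle and retreat upward.

Emit:
{"name": "move_arm", "arguments": {"plan": [0,0,0,0,0,0,16,0,0,0,0,0,0,25,0,0,0,0,0,0,40,0,0,0,0,0,0,60,0,0,0,0,0,0,60,0,0,0,0,0,0,60,0,0,10,0,0,0,60,0,0,20,0,0,0,60,0,0,30,0,0,0,60,0,0,40,0,0,0,60,0,0,40,0,0,0,60,0,0,0,0,0,0,60]}}

```text
time: 9.45
eef_pos: [0.6595, 0.0786, 0.2301]
tcp_rot: [0.725, 0.688, 0.005, 0.005]
contact_force: [0.8, 0.1, 0.7]
opening: 0.701
finger_force: 0.0
```

Run:
```python
from h import *
c=cams.read_camera("scene")
s=ctrl.get_state();print(s["eef_pos"],s["time"],s["contact_force"],s["opening"])
cv2.imwrite("pics/s4.png",cv2.convertScaleAbs(cv2.resize(c["color"][40:290,110:400,::-1],(690,595),interpolation=cv2.INTER_CUBIC),alpha=1.5))
```

```text
[0.65799912 0.07861285 0.22639099] 9.5 [ 0.32987997  1.20975672 -0.48883086] 0.703914951078533
```

View pics/s4.png

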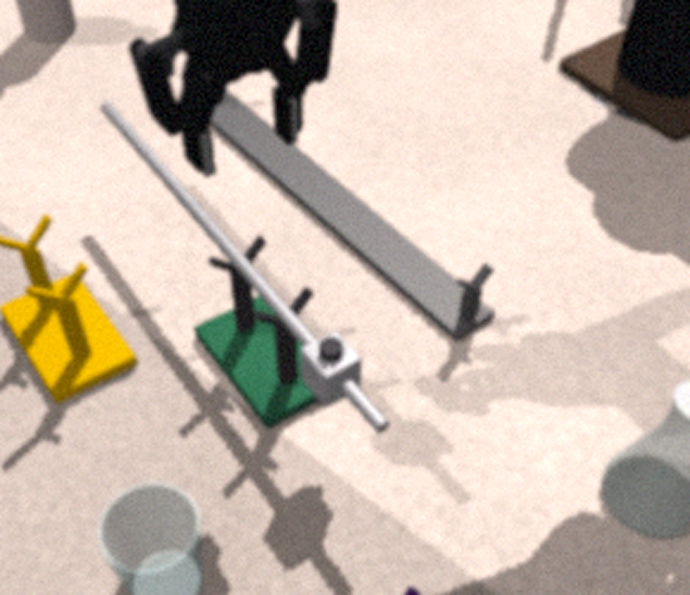

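The rod lies in both notches (near (237,262) and (293,320)), with its ends at (105,104) and (382,423) and the gripper clear above it. The flask stands untouched. I'll check the ends against the seated-height plane and hand in.

Run:
```python
from h import *
c=cams.read_camera("scene")
q=lambda u,v:(110+u*290/690-.3,40+v*250/595-.3)
F=on(c,*q(105,104),.1);B=on(c,*q(382,423),.1);d=B-F
L=np.linalg.norm(d);yaw=np.degrees(np.arctan2(d[1],d[0]));print(F,B,L,yaw,(F+B)/2)
if .45<L<.49 and abs(yaw-87.1)<4: print(order.sign_off())
```

```text
[ 0.64017499 -0.22297134  0.1       ] [0.66363954 0.24657383 0.1       ] 0.4701311000809763 87.13914172241113 [0.65190726 0.01180124 0.1       ]
the job is handed in; nothing more can be done
None
```

The rod was lifted level at its balance point and now lies level in both notches of the green rest, released, with the flask not touched; the job was handed in at about 9.5 s of the 42 s allowed, and the hand-in returned no verdict.

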